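# Zero the angle readout and hold the turntable's index plunger out

## Task

I am about to turn the photo turntable to a new angle, so first zero its readout: take the stylus from its stand, push the small recessed button on the readout right down with the stylus tip for a moment, and put the stylus back upright in its stand. Then pull the turntable's sprung index plunger fully back to its stop and finish while still holding it there, pin clear of its hole, so that I can turn the table. Do not turn the table yourself, and leave the radio on it, the carton, the tape roll and the tin where they are.

Things in the scene. Friction and masses are not known exactly. Their poses are not given: they have to be found in the camera images.
- turntable: Fixed photo turntable; origin on the bench under the platter's centre. Grey base plate x -115..115, y -153..115 mm; aluminium ring of radius 120 mm with 24 rim holes; platter with black mat, top at z 68. On its -y side a grey bracket (44 mm wide, y -151..-129, to z 64) carries the index plunger: axis level, along the turntable's y, at x 0, z 50. It is pulled along -y, away from the platter.
- plunger (a joint): How far the index plunger is pulled back (m): 0 = sprung home, its 6 mm pin 8 mm deep in the ring's hole; over 0.008 the pin is out of the ring; 0.012 = fully back, on a solid stop. It springs home when let go; the pull needed is about 7 N at the start and 10 N at the stop.
- plunger_knob (a point): Centre of the plunger's round black knob, moving with it: 26 mm across, axis along the turntable's y, full width from 8 mm on the platter side of this point to 7 mm outwards, ending 11 mm out. Behind it a 17 mm neck, then (18 mm in, when home) a fixed sleeve and a 25 mm nut. It is 50 mm above the bench with nothing below it, and can be gripped from above across its axis.
- platter_mark (a point): Point on the top edge of the platter, nearest the plunger; it moves if the platter is turned. While the pin is home it locks the platter (about 0.5 degree of play); with the pin out the platter turns easily.
- readout: Fixed flat angle readout, 90 (x) x 130 (y) x 36 mm high, black top with a display window and flat keys. Origin under its centre.
- button_recess (a point): Middle of the mouth of the round recess (14 mm wide) in the readout's level top, 36 mm above the bench. The white zero button, 11 mm wide, lies in it with its face 5 mm below the mouth when up.
- zero_button (a joint): How far the zero button is pressed (m): 0 = up, 0.003 = fully down (stop). Sprung: 1.5 N starts it, 3 N holds it down.
- stand: Fixed stylus stand: 64 mm round foot 8 mm thick with an upright tube, 40 mm high over all; the mouth is a funnel 25 mm wide at the top, narrowing over 8 mm to a 14 mm bore, 9 mm wide at the bottom; the tube's floor is 8.5 mm above the bench. Origin under its centre, z up; the bore is on the z axis.
- stylus_grip (a point): Middle of the steel grip band of the grey plastic stylus, which stands point down in the stand: 110 mm long, round barrel 12 mm thick, tapering over its last 16 mm to a flat 6 mm tip. The tip is 72 mm below this point (along the stylus's -z) and the top end 38 mm above it; in the stand this point is 80.5 mm above the bench.
- stylus_tip (a point): Tip of the stylus.
- stylus: The stylus as a whole, origin at its tip.
- radio_center (a point): Middle of the black hand radio lying on the platter, 115 x 56 x 34 mm with a stub aerial 75 mm long. Leave it alone.
- carton_center (a point): Middle of a small closed cardboard carton, 85 x 125 x 70 mm. Leave it alone.
- tape_center (a point): Middle of a clear tape roll lying flat, 90 mm across, 25 mm high. Leave it alone.
- tin_center (a point): Middle of a flat metal tin, 70 mm across, 26 mm high. Leave it alone.
Things that resemble listed ones, but are neither listed nor needed, are in the scene too. Of the things that look like the readout, take the one that is farthest to the robot's left at the start. There is more than one size of the stand; the job needs the smaller.

How it is judged (in metres and radians):
On the way, in this order (a step that is already met when the one before it is completed fails the run):
1. the zero button is held fully down by the stylus (value of joint zero_button above 0.0022 m and contact force between stylus and zero_button above 0.5 N), for 0.15 s.
2. the stylus stands in its stand again, let go (horizontal distance between stylus_tip and stand below 0.008 m and z of stylus_tip in the frame of stand below 0.014 m and angle between stylus_grip's own z axis and vertical below 0.12 rad and contact force between the fingers and stylus below 0.1 N), for 0.2 s.
At the end, for the whole second after the job is handed in: The fingers hold the plunger pulled back by more than 10 of its 12 mm; the stylus, let go, stands in its stand (tip within 8 mm of its axis, tip under 14 mm up, tilt under 7 degrees); the zero button is up; the platter is not turned (rim moved under 6 mm) (all of step 2 and value of joint plunger above 0.01 m and contact force between the fingers and plunger above 2 N and value of joint zero_button below 0.001 m and distance of platter_mark from where it was at the start of the episode below 0.006 m); the arm keeps its last pose, push and grip.
It fails at once if the turntable is turned (rim moved over 6 mm) (distance of platter_mark from where it was at the start of the episode above 0.006 m).
It fails at once if the radio is shifted by over 15 mm (distance of radio_center from where it was at the start of the episode above 0.015 m).
It fails at once if the carton, tape roll or tin is shifted by over 20 mm (distance of any of carton_center, tape_center, tin_center from where it was at the start of the episode above 0.02 m).
It also fails if it takes over 50 s, if anything falls off the work surface, if the arm or the gripper's body presses on something with over 40 N, if the wrist force passes 120 N, or if a joint passes its speed limit or range.

## Robot

A 7-joint arm with a two-finger parallel gripper is mounted at the origin on the work surface. World frame = base frame: x ahead of the robot, y to its left, z up, the work surface at z = 0. Lengths are in m, angles in degrees, forces in N, time in s.
With the tool pointing down it reaches from about 0.425 to 0.95 m from the base axis. Payload 4.7 kg.
Tool frame: the origin (TCP) lies midway between the tips of the shut fingers; the grasp point (between the pads) lies 19 mm behind it (bot.grasp_offset is the distance from the TCP to the grasp point, in m); y points along the fingers, x is the direction in which the jaws open and shut, and the axes are right-handed (so a half turn about y gives the same grasp; the last joint's range is limited). The gripper opens to 85 mm and grips with 20 to 120 N. Pads are 22 mm wide; open, the fingers measure 114 mm over their backs; the gripper's body (76 mm by 85 mm) begins 54 mm behind the grasp point. The pads swing forward as they close: fully open they stand 13 mm farther back than shut.
Start: joints at [71.339, 26.849, -2.785, 87.806, 1.381, 65.374, -4.715], TCP at [0.197, -0.645, 0.231] pointing down, gripper open.
Joint ranges: [-148.3, 148.3], [-19.14, 114.17], [-79.39, 73.82], [5.75, 140.21], [-59.74, 239.74], [12.07, 113.84], [-152.46, 152.46]. Speed limits (degrees/s): [147.25, 147.25, 180, 180, 180, 180, 180].

## Interface

Orientations are given as a 3x3 rotation matrix whose columns are the frame's x, y, z axes.
In Python, from cell import status, viewer, job, bot gives the robot as it stands. The module is installed in compiled form; this text tells all that it offers.
- The arm moves only by the tool play_rows, never from a script. Its arguments are lists of equal length, an entry for each row: "fingers": the gripper command: -1 is shut, 1 is fully open, values between are in proportion; "dp": the shift along the tool's x, y, z scaled (see below), a list of three; "spin": the turn about the tool's y scaled (see below). A call has 1 to 5 rows; each row shifts and turns the commanded pose from where the row before left it, along the tool's axes as they then stand; what a row does not reach is not made up. The controller multiplies each number of a shift by 0.25 m and each number of a turn by 4 degrees. A row lasts 1/8 s, in which the tool goes at most 62.5 mm and 10.7 degrees, less where a joint would pass 70% of its speed; a pose out of reach is approached as far as the arm can. A call with a number of a shift or a turn outside -1 to 1 is refused whole. A call with a gripper value outside its range is refused whole. The fingers move at their own pace and stop on an object; the grip force is fixed at half the most. Time passes only in rows, so rows that do not move let the fingers close. It gives the time, the measured TCP pose, the force and the opening at its end, in the units of the state.
- status.read_state(): the state, without advancing time (a new reading comes with each control period).
- viewer.capture(name): name is "scene" or "side" or "wrist"; returns the picture (420x560x3 uint8, red, green, blue); there is no depth.
- viewer.calibration(name): a dict with "mtx" (3x3 intrinsics, pixels), "R" (3x3) and "t" (3): a world point X has camera coordinates R X + t. Camera axes: x right, y down, z forward; pixel columns grow to the right and rows downward; lengths in m; the calibration is good to about 2 mm. The wrist camera is an equidistant fisheye: a pixel r from the principal point sees the ray r / f radians off the axis. A picture is of the moment at which its call begins: read the wrist's pose just before it. calibration takes no time and is no camera call; for the wrist camera it gives the pose at the moment of the call.
- job.job_done(): hands the job in, once; it reports no verdict.
The state is a dict: "t": time; "joint_positions": joint angles; "dq": joint speeds; "tau": joint torques, N m; "tool_pos": TCP position; "tool_rot": TCP orientation; "wrist_force": force on the tool from outside, world axes, zero at the start; "torque": the same for the moment, N m; "gripper_width": finger opening in m.
Only numpy, scipy, OpenCV 4.12 (cv2) and the standard library are available. Lean on these libraries where they do the work, as an engineer would, in place of code of your own. Each camera call takes 0.05 s, during which the arm holds its last target.

## Working session

There is one attempt and no reset: what is moved stays moved. The work goes in short steps, Python scripts to look and compute and a tool call to move; the robot and the scene stay as the last step left them, time stands still between calls to the robot, and variables do not carry over. Pictures are saved under pics/ and viewed, and the job is handed in when it is done.

Besides the shell and the picture viewer there is one more tool, called after "Request:" by a JSON object that holds its "method" and its "body". play_rows: Moves the arm, as the interface text tells. Its arguments: {"type":"object","properties":{"fingers":{"type":"array","items":{"type":"number"}},"dp":{"type":"array","items":{"type":"array","items":{"type":"number","minimum":-1,"maximum":1}}},"spin":{"type":"array","items":{"type":"number","minimum":-1,"maximum":1}}},"required":["fingers","dp","spin"]}

```bash
mkdir -p pics
python3 - <<'E'
from cell import status, viewer, job, bot
import cv2,numpy as np
s=status.read_state()
print(s['t'],s['tool_pos'],np.round(s['tool_rot'],3),s['gripper_width'],bot.grasp_offset)
for n in("scene","side","wrist"):
    im=viewer.capture(n); cv2.imwrite(f"pics/{n}0.png",im[:,:,::-1])
    c=viewer.calibration(n); print(n,{k:np.round(v,4).tolist() for k,v in c.items()})
E
```

```text
0.0 [ 0.19723477 -0.64491925  0.23020269] [[ 0.292 -0.001  0.956]
 [-0.956  0.002  0.292]
 [-0.002 -1.    -0.   ]] 0.08548504392413991 0.0187
scene {'mtx': [[508.2953, 0.0, 274.1716], [0.0, 508.2953, 200.0582], [0.0, 0.0, 1.0]], 'R': [[0.013, 0.9996, 0.0238], [0.6412, 0.01, -0.7673], [-0.7673, 0.0253, -0.6408]], 't': [-0.0628, -0.3055, 1.9777]}
side {'mtx': [[409.8478, 0.0, 281.4895], [0.0, 409.8478, 211.4969], [0.0, 0.0, 1.0]], 'R': [[0.9425, -0.3343, -0.0047], [-0.2432, -0.6759, -0.6957], [0.2294, 0.6569, -0.7183]], 't': [-0.5295, 0.2151, 0.834]}
wrist {'mtx': [[325.1923, 0.0, 272.9251], [0.0, 325.1923, 204.6277], [0.0, 0.0, 1.0]], 'R': [[0.2923, -0.9563, -0.0013], [-0.9041, -0.2768, 0.3257], [-0.3118, -0.094, -0.9455]], 't': [-0.6744, -0.0419, 0.3809]}
```

View pics/scene0.png

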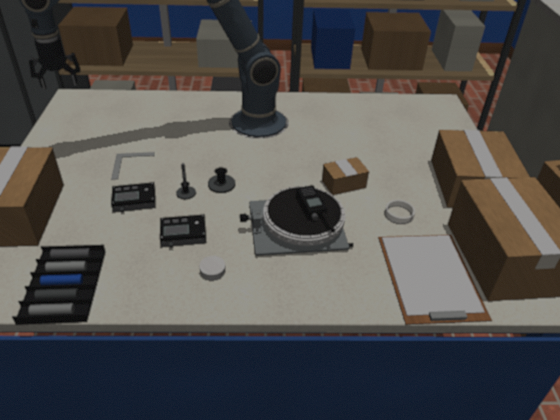

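View pics/side0.png

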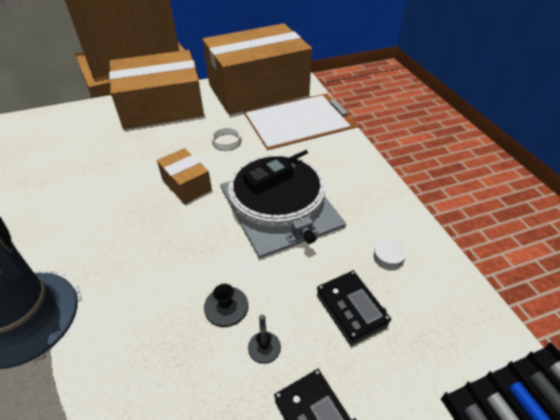

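View pics/wrist0.png

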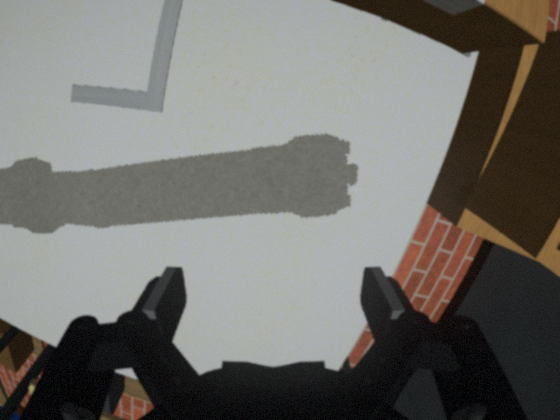

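Left in the image is −y, so the robot's left is image right. Two readouts are visible, at (133,195) and (183,229); the second is farther to the robot's left. Two stands are visible: the small one holding the stylus at (185,190) and the larger one at (221,182). I'll enlarge the picture to confirm.

```bash
cat > h.py <<'E'
from cell import status, viewer, job, bot
import cv2,numpy as np
def cal(n): 
    c=viewer.calibration(n); return np.array(c['mtx']),np.array(c['R']),np.array(c['t'])
def ray(n,uv,C=None):
    K,R,t=C or cal(n)
    d=np.array([(uv[0]-K[0,2])/K[0,0],(uv[1]-K[1,2])/K[1,1]])
    if n=='wrist':
        r=np.hypot(*d); v=np.array([*(d/r*np.sin(r)),np.cos(r)]) if r>1e-9 else np.array([0,0,1.])
    else: v=np.array([*d,1.]); v/=np.linalg.norm(v)
    return -R.T@t, R.T@v
def onz(n,uv,z,C=None):
    o,d=ray(n,uv,C); return o+d*(z-o[2])/d[2]
def tri(a,b):
    A=np.zeros((3,3));B=np.zeros(3);
    for o,d in(a,b):
        P=np.eye(3)-np.outer(d,d);A+=P;B+=P@o
    x=np.linalg.solve(A,B); return x,[np.linalg.norm((np.eye(3)-np.outer(d,d))@(x-o)) for o,d in(a,b)]
def proj(n,X,C=None):
    K,R,t=C or cal(n); p=R@np.array(X)+t
    if n=='wrist':
        r=np.hypot(p[0],p[1]);th=np.arctan2(r,p[2]); d=p[:2]/max(r,1e-12)*th
    else: d=p[:2]/p[2]
    return d*K[0,0]+K[:2,2]
E
python3 - <<'E'
from h import *
a=cv2.imread('pics/scene0.png');b=cv2.imread('pics/side0.png')
cv2.imwrite('pics/c1.png',cv2.resize(a[145:290,100:300],None,fx=4,fy=4,interpolation=cv2.INTER_CUBIC))
cv2.imwrite('pics/c2.png',cv2.resize(b[220:420,190:400],None,fx=3,fy=3,interpolation=cv2.INTER_CUBIC))
E
```

```text
(no output)
```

View pics/c1.png

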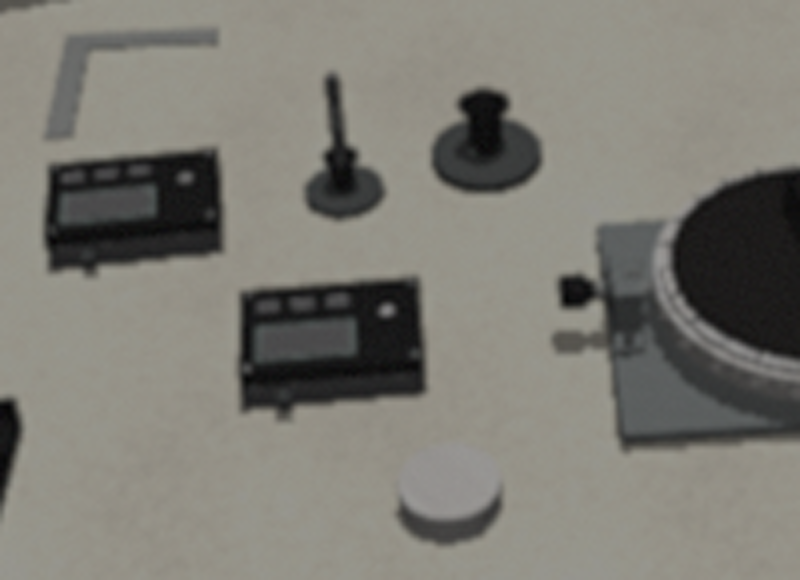

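View pics/c2.png

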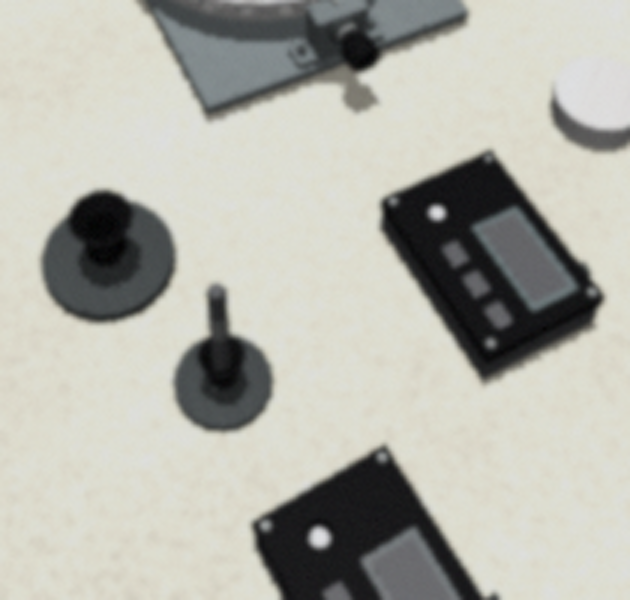

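Run:
```python
from h import *
f=lambda u,v:(100+u/4-.375,145+v/4-.375)
g=lambda u,v:(190+u/3-.333,220+v/3-.333)
for nm,a,b,z in [("button",f(387,310),g(437,213),.031),("stytop",f(332,77),g(217,290),.1185),("foot",f(345,190),g(224,382),.008),("knob",f(573,291),g(362,50),.05),("roR-back",f(417,281),g(383,203),.036),("roL-back",f(242,293),g(488,375-25),.036)]:
    x,e=tri(ray("scene",a),ray("side",b)); print(nm,np.round(x,4),np.round(e,4),np.round(onz("scene",a,z),4),np.round(onz("side",b,z),4))
```

```text
button [ 0.6166 -0.1736  0.0302] [0.0011 0.0011] [ 0.6165 -0.1726  0.031 ] [ 0.6167 -0.1751  0.031 ]
stytop [ 0.4459 -0.2267  0.1152] [0.0008 0.0008] [ 0.4496 -0.2253  0.1185] [ 0.4457 -0.2293  0.1185]
foot [ 0.4453 -0.2273  0.003 ] [0.0015 0.0015] [ 0.4501 -0.225   0.008 ] [ 0.4453 -0.2311  0.008 ]
knob [ 0.6167 -0.0374  0.0509] [0.0005 0.0005] [ 0.6152 -0.037   0.05  ] [ 0.6171 -0.0373  0.05  ]
roR-back [ 0.585  -0.1544  0.0309] [0.0008 0.0008] [ 0.5901 -0.1529  0.036 ] [ 0.5836 -0.1583  0.036 ]
roL-back [ 0.6033 -0.2791  0.0346] [0.0002 0.0002] [ 0.605  -0.2788  0.036 ] [ 0.6028 -0.2795  0.036 ]
```

```bash
cat >> h.py <<'E'
def plan(target, yaw_deg, nrows, s=None):
    """rows to reach TCP target with tool x at yaw"""
    s=s or status.read_state(); p=np.array(s['tool_pos']);R=np.array(s['tool_rot'])
    y0=np.degrees(np.arctan2(R[1,0],R[0,0])); dy=(yaw_deg-y0+180)%360-180
    step=(np.array(target)-p)/nrows; out=[]
    for i in range(nrows):
        a=np.radians(y0+dy*i/nrows); X=np.array([np.cos(a),np.sin(a),0]);Y=np.array([0,0,-1.]);Z=np.cross(X,Y)
        out.append([round(float(step@v)/.25,3) for v in(X,Y,Z)])
    print("pos",np.round(p,4),"yaw",round(y0,2),"F",np.round(s['wrist_force'],2),"w",round(s['gripper_width'],4),"t",s['t'])
    print("spin/row",round(-dy/nrows/4,3)); 
    for i in range(0,nrows,5): print(out[i:i+5])
E
python3 -c "
from h import *
plan([.48,-.24,.27],0,20)"
```

```text
pos [ 0.1973 -0.6451  0.2305] yaw -72.99 F [-0.45 -0.06 -0.16] w 0.0855 t 0.15
spin/row -0.912
[[-0.061, -0.008, 0.078], [-0.056, -0.008, 0.081], [-0.051, -0.008, 0.085], [-0.045, -0.008, 0.088], [-0.039, -0.008, 0.091]]
[[-0.034, -0.008, 0.093], [-0.028, -0.008, 0.095], [-0.021, -0.008, 0.096], [-0.015, -0.008, 0.098], [-0.009, -0.008, 0.098]]
[[-0.003, -0.008, 0.099], [0.004, -0.008, 0.099], [0.01, -0.008, 0.098], [0.016, -0.008, 0.097], [0.022, -0.008, 0.096]]
[[0.028, -0.008, 0.095], [0.034, -0.008, 0.093], [0.04, -0.008, 0.09], [0.046, -0.008, 0.088], [0.051, -0.008, 0.084]]
```

Request:
{"method": "play_rows", "body": {"fingers": [1, 1, 1, 1, 1], "dp": [[-0.06, -0.008, 0.078], [-0.056, -0.008, 0.081], [-0.051, -0.008, 0.085], [-0.045, -0.008, 0.088], [-0.039, -0.008, 0.091]], "spin": [-0.91, -0.91, -0.91, -0.91, -0.91]}}

```text
t: 0.78
tool_pos: [0.2696, -0.5427, 0.2417]
tool_rot: [[0.581, 0.0, 0.814], [-0.814, -0.0, 0.581], [0.001, -1.0, 0.0]]
wrist_force: [-0.1, 1.1, -0.0]
gripper_width: 0.0857
```

Request:
{"method": "play_rows", "body": {"fingers": [1, 1, 1, 1, 1], "dp": [[-0.034, -0.008, 0.093], [-0.028, -0.008, 0.095], [-0.021, -0.008, 0.096], [-0.015, -0.008, 0.098], [-0.009, -0.008, 0.098]], "spin": [-0.91, -0.91, -0.91, -0.91, -0.91]}}

```text
t: 1.4
tool_pos: [0.34, -0.4419, 0.2515]
tool_rot: [[0.805, 0.0, 0.593], [-0.593, -0.0, 0.805], [0.0, -1.0, -0.0]]
wrist_force: [-0.6, -0.5, 0.1]
gripper_width: 0.0855
```

Request:
{"method": "play_rows", "body": {"fingers": [1, 1, 1, 1, 1], "dp": [[-0.003, -0.008, 0.099], [0.004, -0.008, 0.099], [0.01, -0.008, 0.098], [0.016, -0.008, 0.097], [0.022, -0.008, 0.096]], "spin": [-0.91, -0.91, -0.91, -0.91, -0.91]}}

```text
t: 2.02
tool_pos: [0.4108, -0.3409, 0.2615]
tool_rot: [[0.95, 0.0, 0.312], [-0.312, -0.0, 0.95], [0.0, -1.0, -0.0]]
wrist_force: [-0.3, -0.4, -0.2]
gripper_width: 0.0855
```

Request:
{"method": "play_rows", "body": {"fingers": [1, 1, 1, 1, 1], "dp": [[0.028, -0.008, 0.095], [0.034, -0.008, 0.093], [0.04, -0.008, 0.09], [0.046, -0.008, 0.088], [0.051, -0.008, 0.084]], "spin": [-0.91, -0.91, -0.91, -0.91, -0.91]}}

```text
t: 2.65
tool_pos: [0.4816, -0.2396, 0.2715]
tool_rot: [[1.0, 0.0, -0.001], [0.001, -0.0, 1.0], [0.0, -1.0, -0.0]]
wrist_force: [1.1, -0.3, 0.3]
gripper_width: 0.0853
```

Works exactly as predicted. I'll look with the wrist camera.

Run:
```python
from h import *
import pickle
C=cal('wrist'); im=viewer.capture('wrist'); pickle.dump(C,open('w1.pkl','wb'))
cv2.imwrite('pics/w1.png',im[:,:,::-1]); print(status.read_state()['tool_pos'],-C[1].T@C[2])
for X in [[.446,-.228,.1185],[.446,-.228,.008],[.6166,-.1736,.031],[.6167,-.0374,.05]]: print(proj('wrist',X,C))
```

```text
[ 0.48394876 -0.23591095  0.27194833] [ 0.48158998 -0.15535946  0.41382447]
[234.51218314 174.95599097]
[244.3383731  154.11578938]
[384.07162314 115.53322974]
[390.77976457   3.11370644]
```

View pics/w1.png

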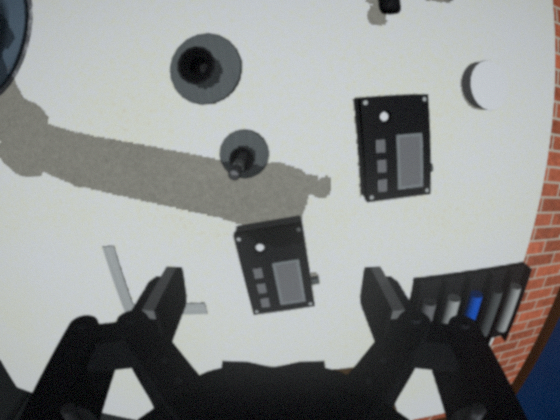

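The wrist picture shows the stylus top near (234,173), its foot around (244,153), the zero button at (384,117), the larger stand at (205,68) and the knob at (390,4). All match my predictions. Next I'll measure precisely.

Run:
```python
from h import *
import pickle
C=pickle.load(open('w1.pkl','rb')); im=cv2.imread('pics/w1.png')
cv2.imwrite('pics/w1c.png',np.hstack([cv2.resize(im[115:195,205:285],None,fx=5,fy=5,interpolation=cv2.INTER_CUBIC),cv2.resize(im[80:160,350:430],None,fx=5,fy=5,interpolation=cv2.INTER_CUBIC)]))
g=cv2.cvtColor(im,cv2.COLOR_BGR2GRAY)
m=np.zeros_like(g); m[105:130,375:395]=g[105:130,375:395]>150
n,l,s,c=cv2.connectedComponentsWithStats(m); 
for i in range(1,n): print('btn',s[i],c[i],onz('wrist',c[i],.031,C))
print(g[153,215:275],g[120:190,255])
```

```text
btn [380 112   8   9  52] [383.61538462 116.09615385] [ 0.61604138 -0.17432678  0.031     ]
[206 204 203 190 152 112  96  89  88  89  88  91  91  88  81  67  49  34
  29  21  23  26  25  27  31  34  41  37  37  36  37  33  30  24  30  31
  37  42  54  56  72  86  90  91  89  90  88  89  88  88  87  88  93 119
 163 194 204 204 208 205] [207 204 206 205 208 205 205 206 207 205 196 168 127  91  89  89  92  93
  89  87  90  90  91  89  89  92  91  91  91  86  81  75  77  72  72  72
  76  72  75  75  75  75  82  77  71  52  53  52  56  53  57  60  52  58
  64  91 113 128 126 130 131 132 134 130 128 127 129 130 130 131]
```

View pics/w1c.png

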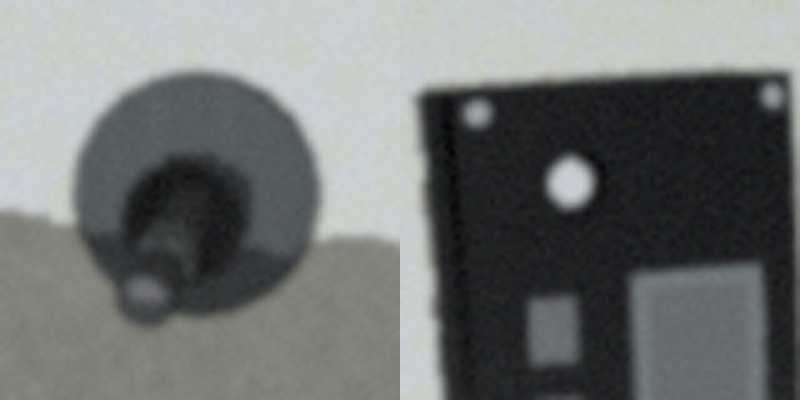

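Run:
```python
from h import *
import pickle
C=pickle.load(open('w1.pkl','rb'))
print(onz('wrist',(244.2,152.9),.004,C),onz('wrist',(234.2,172.4),.1185,C))
plan([.4465,-.228,.16],0,5)
```

```text
[ 0.445502   -0.22713031  0.004     ] [ 0.44578126 -0.22552978  0.1185    ]
pos [ 0.4839 -0.2359  0.2719] yaw 0.42 F [1.46 1.95 0.97] w 0.0853 t 2.7
spin/row 0.021
[[-0.03, 0.09, 0.007], [-0.03, 0.09, 0.007], [-0.03, 0.09, 0.006], [-0.03, 0.09, 0.006], [-0.03, 0.09, 0.006]]
```

Request:
{"method": "play_rows", "body": {"fingers": [1, 1, 1, 1, 1], "dp": [[-0.036, 0.11, 0.012], [-0.036, 0.11, 0.012], [-0.036, 0.11, 0.012], [-0.036, 0.11, 0.012], [0, 0, 0]], "spin": [0, 0, 0, 0, 0]}}

```text
t: 3.32
tool_pos: [0.4431, -0.2282, 0.1597]
tool_rot: [[1.0, -0.004, 0.003], [-0.003, 0.002, 1.0], [-0.004, -1.0, 0.002]]
wrist_force: [0.7, 0.1, 0.4]
gripper_width: 0.0857
```

Run:
```python
from h import *
import pickle
C=cal('wrist'); im=viewer.capture('wrist')
cv2.imwrite('pics/w2.png',im[:,:,::-1]); 
print(proj('wrist',[.4457,-.2265,.1185],C))
plan([.4457,-.2268,.0618],0,5)
```

```text
[277.10949355 233.95961313]
pos [ 0.4448 -0.2287  0.1612] yaw -0.16 F [0.56 0.19 1.01] w 0.0853 t 3.375
spin/row -0.008
[[0.001, 0.08, 0.002], [0.001, 0.08, 0.002], [0.001, 0.08, 0.002], [0.001, 0.08, 0.002], [0.001, 0.08, 0.002]]
```

View pics/w2.png

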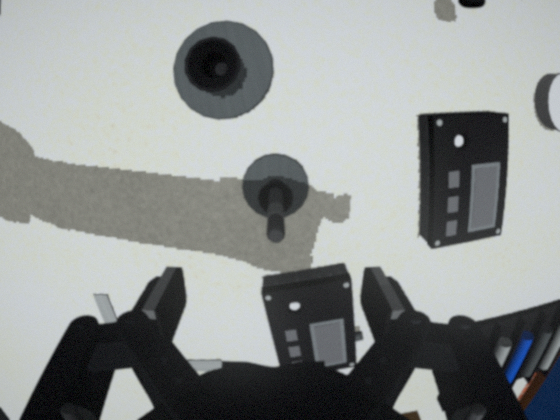

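Stylus top at (276,235), within 1.5 px of the prediction. I'll descend and grip.

Request:
{"method": "play_rows", "body": {"fingers": [1, 1, 1, 1, 1], "dp": [[0.001, 0.1, 0.002], [0.001, 0.1, 0.002], [0, 0.1, 0.002], [0, 0.097, 0.001], [0, 0, 0]], "spin": [0, 0, 0, 0, 0]}}

```text
t: 4.0
tool_pos: [0.4458, -0.2272, 0.062]
tool_rot: [[1.0, -0.001, 0.003], [-0.003, 0.0, 1.0], [-0.001, -1.0, 0.0]]
wrist_force: [-1.0, 0.3, -0.2]
gripper_width: 0.0854
```

Run:
```python
from h import *
im=viewer.capture('wrist')
cv2.imwrite('pics/w3.png',im[:,:,::-1]); 
plan([.4456,-.2268,.0618],0,5)
```

```text
pos [ 0.4465 -0.2274  0.0629] yaw -0.18 F [0.97 0.06 0.17] w 0.0856 t 4.05
spin/row -0.009
[[-0.001, 0.001, 0.0], [-0.001, 0.001, 0.0], [-0.001, 0.001, 0.0], [-0.001, 0.001, 0.0], [-0.001, 0.001, 0.0]]
```

View pics/w3.png

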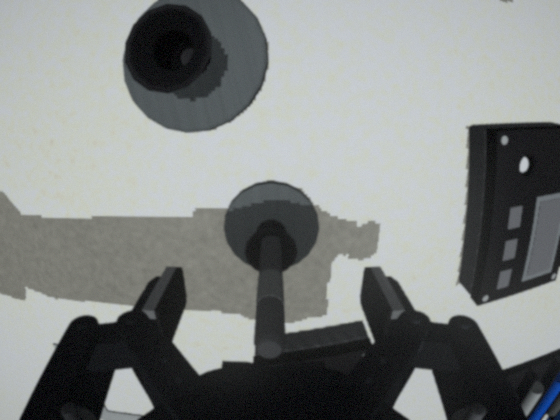

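The stylus (top at (267,348)) stands between the fingers, about 1 mm to the −x side. I'll nudge and close.

Request:
{"method": "play_rows", "body": {"fingers": [0.2, -0.4, -1, -1, -1], "dp": [[-0.004, 0, 0], [0, 0, 0], [0, 0, 0], [0, 0, 0], [0, 0, 0]], "spin": [0, 0, 0, 0, 0]}}

```text
t: 4.68
tool_pos: [0.4445, -0.2272, 0.0624]
tool_rot: [[1.0, 0.0, 0.003], [-0.003, -0.0, 1.0], [0.0, -1.0, -0.0]]
wrist_force: [0.1, -0.8, 2.8]
gripper_width: 0.0108
```

Request:
{"method": "play_rows", "body": {"fingers": [-1, -1, -1, -1], "dp": [[0, 0, 0], [0, 0, 0], [0, 0, 0], [0, 0, 0]], "spin": [0, 0, 0, 0]}}

```text
t: 5.18
tool_pos: [0.4445, -0.2273, 0.0623]
tool_rot: [[1.0, 0.0, 0.003], [-0.003, -0.0, 1.0], [0.0, -1.0, -0.0]]
wrist_force: [-0.4, -0.7, 5.0]
gripper_width: 0.0104
```

Run:
```python
from h import *
im=viewer.capture('wrist')
cv2.imwrite('pics/w4.png',im[:,:,::-1]); 
plan([.4456,-.2268,.14],0,5)
```

```text
pos [ 0.4445 -0.2272  0.0623] yaw -0.19 F [-0.5  -0.13  5.16] w 0.0105 t 5.225
spin/row -0.01
[[0.001, -0.062, 0.0], [0.001, -0.062, 0.0], [0.001, -0.062, 0.0], [0.001, -0.062, 0.0], [0.001, -0.062, 0.0]]
```

View pics/w4.png

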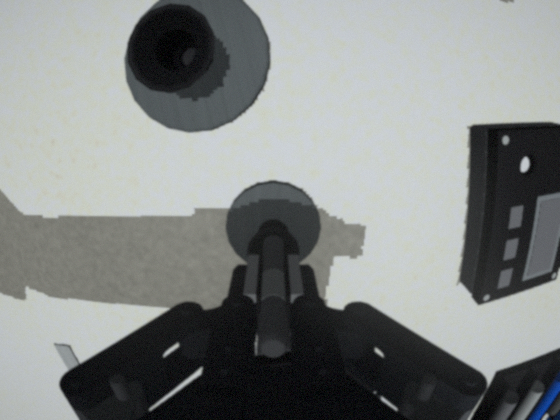

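Stylus gripped (width 10.5 mm, upright). I'll lift it.

Request:
{"method": "play_rows", "body": {"fingers": [-1, -1, -1, -1, -1], "dp": [[0, -0.04, 0], [0, -0.08, 0], [0, -0.1, 0], [0, -0.1, 0], [0, 0, 0]], "spin": [0, 0, 0, 0, 0]}}

```text
t: 5.85
tool_pos: [0.4452, -0.2274, 0.1437]
tool_rot: [[1.0, 0.003, 0.004], [-0.004, -0.002, 1.0], [0.003, -1.0, -0.002]]
wrist_force: [0.3, -0.0, -1.0]
gripper_width: 0.0106
```

Run:
```python
from h import *
for n in('wrist','side'):
    im=viewer.capture(n); cv2.imwrite(f'pics/{n}5.png',im[:,:,::-1]); 
    if n=='side':cv2.imwrite('pics/side5c.png',cv2.resize(im[200:400,180:380,::-1],None,fx=3,fy=3,interpolation=cv2.INTER_CUBIC))
plan([.6164,-.174,.142],0,5)
```

```text
pos [ 0.4437 -0.227   0.1417] yaw -0.2 F [-0.   -0.41 -0.66] w 0.0105 t 5.95
spin/row -0.01
[[0.138, -0.0, 0.043], [0.138, -0.0, 0.043], [0.138, -0.0, 0.043], [0.138, -0.0, 0.043], [0.138, -0.0, 0.043]]
```

View pics/side5c.png

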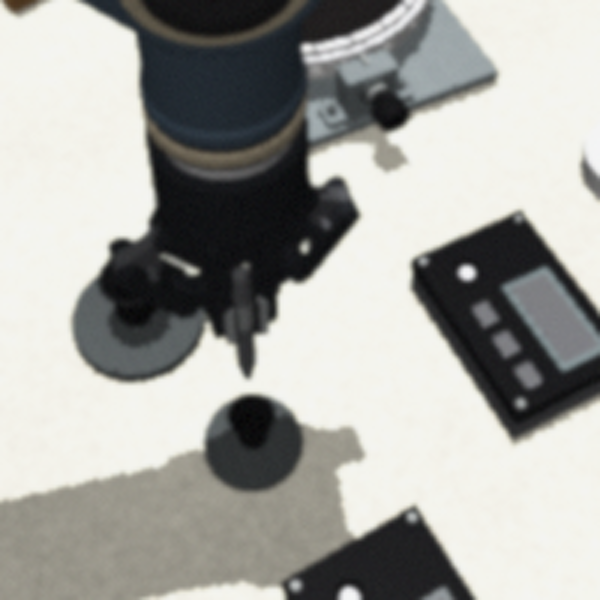

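View pics/wrist5.png

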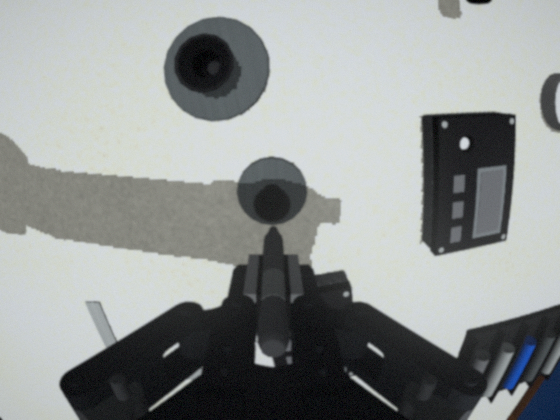

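Request:
{"method": "play_rows", "body": {"fingers": [-1, -1, -1, -1, -1], "dp": [[0.17, 0, 0.051], [0.17, 0, 0.051], [0.17, 0, 0.051], [0.17, 0, 0.055], [0, 0, 0]], "spin": [0, 0, 0, 0, 0]}}

```text
t: 6.58
tool_pos: [0.6164, -0.1726, 0.1402]
tool_rot: [[1.0, -0.001, -0.001], [0.001, 0.003, 1.0], [-0.001, -1.0, 0.003]]
wrist_force: [0.0, 0.4, -0.6]
gripper_width: 0.0103
```

Request:
{"method": "play_rows", "body": {"fingers": [-1, -1, -1], "dp": [[0, 0.08, 0], [0, 0.04, 0], [0, 0, 0]], "spin": [0, 0, 0]}}

```text
t: 6.95
tool_pos: [0.6124, -0.1764, 0.1102]
tool_rot: [[1.0, -0.004, 0.004], [-0.004, 0.0, 1.0], [-0.004, -1.0, 0.0]]
wrist_force: [0.7, -0.5, 0.1]
gripper_width: 0.0103
```

Run:
```python
from h import *
C=cal('wrist'); s=status.read_state(); p=s['tool_pos']; im=viewer.capture('wrist'); cv2.imwrite('pics/w6.png',im[:,:,::-1])
cv2.imwrite('pics/w6c.png',cv2.resize(im[120:270,190:390,::-1],None,fx=4,fy=4,interpolation=cv2.INTER_CUBIC))
print(p, 'tip pred',proj('wrist',[p[0],p[1],p[2]-.0538],C),'btn',proj('wrist',[.6162,-.174,.031],C))
g=cv2.cvtColor(im,cv2.COLOR_RGB2GRAY); m=(g>150).astype(np.uint8); n,l,st,c=cv2.connectedComponentsWithStats(m)
for i in range(1,n):
    if 20<st[i,4]<600: print(st[i],c[i],onz('wrist',c[i],.031,C))
im=viewer.capture('side'); cv2.imwrite('pics/side6c.png',cv2.resize(im[220:370,280:480,::-1],None,fx=4,fy=4,interpolation=cv2.INTER_CUBIC))
```

```text
[ 0.61239388 -0.17636627  0.11019507] tip pred [272.83197583 228.36467346] btn [278.1553306  211.55770037]
[348 177   6   6  28] [350.78571429 179.5       ] [ 0.6683029  -0.14982346  0.031     ]
[238 192   6   5  27] [240.40740741 193.92592593] [ 0.58919273 -0.16047048  0.031     ]
[255 342  37  25 453] [273.12362031 357.41721854] [ 0.61190176 -0.32136226  0.031     ]
[368 344  15  12  50] [374.68 348.94] [ 0.7098923  -0.31629492  0.031     ]
[345 369  24  20 106] [355.79245283 378.4245283 ] [ 0.69731096 -0.35928915  0.031     ]
```

View pics/w6c.png

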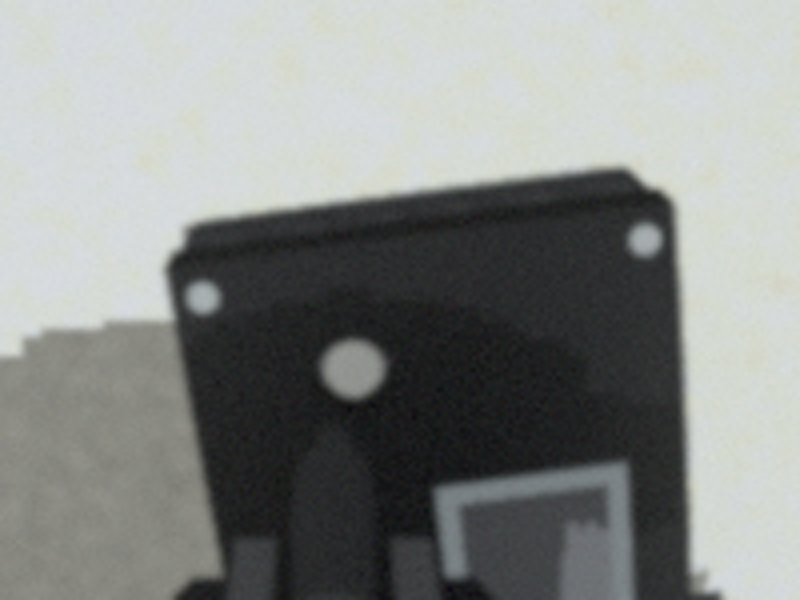

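View pics/side6c.png

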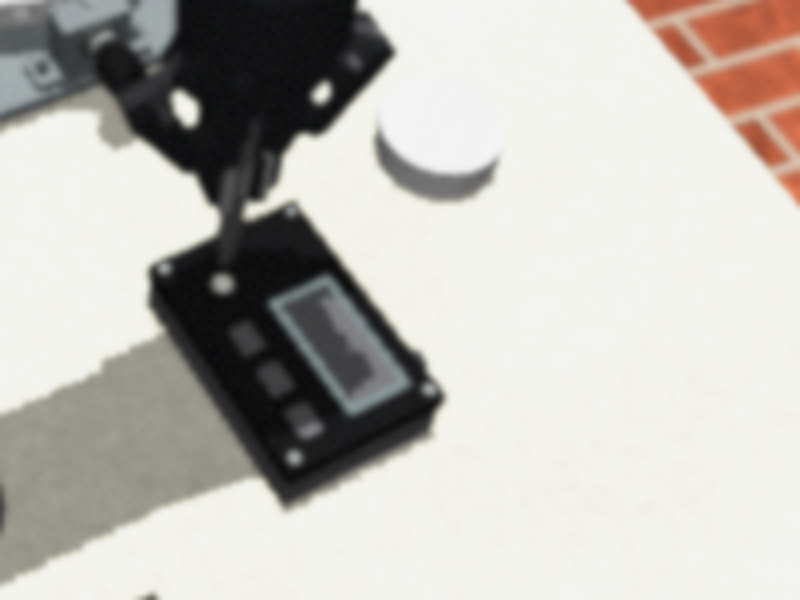

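Request:
{"method": "play_rows", "body": {"fingers": [-1, -1, -1, -1], "dp": [[0.012, 0.04, 0.006], [0, 0, 0], [0, 0, 0], [0, 0, 0]], "spin": [0, 0, 0, 0]}}

```text
t: 7.55
tool_pos: [0.6176, -0.1742, 0.1023]
tool_rot: [[1.0, 0.0, 0.003], [-0.003, -0.0, 1.0], [0.0, -1.0, -0.0]]
wrist_force: [-0.4, -0.3, -0.6]
gripper_width: 0.0105
```

Run:
```python
from h import *
C=cal('wrist'); s=status.read_state(); p=s['tool_pos']; im=viewer.capture('wrist')
cv2.imwrite('pics/w7c.png',cv2.resize(im[140:260,200:360,::-1],None,fx=5,fy=5,interpolation=cv2.INTER_CUBIC))
print(p,np.round(s['tool_rot'],3), 'tip pred',proj('wrist',[p[0],p[1],p[2]-.0538],C),'btn',proj('wrist',[.6162,-.1743,.031],C),C[1],C[2])
```

```text
[ 0.61759402 -0.17423518  0.10229779] [[ 1.     0.     0.003]
 [-0.003 -0.     1.   ]
 [ 0.    -1.    -0.   ]] tip pred [272.50003916 228.33859576] btn [270.51524716 218.64949732] [[ 9.99992340e-01 -3.54058762e-03  1.66840861e-03]
 [-3.89143282e-03 -9.45078472e-01  3.26820347e-01]
 [ 4.19640989e-04 -3.26824337e-01 -9.45085010e-01]] [-0.61856592 -0.16255868  0.20157367]
```

View pics/w7c.png

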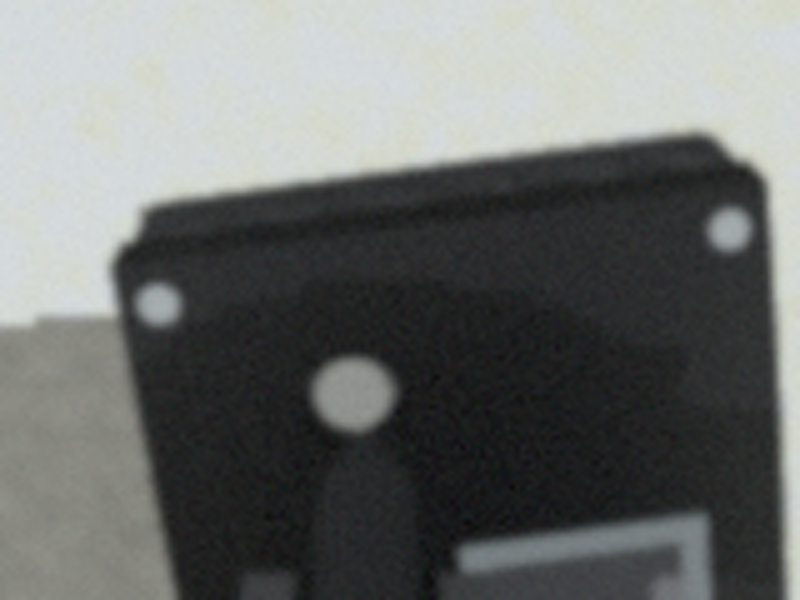

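Button at (270,218) in the full image, i.e. (0.6162, −0.1743). I'll shift 1.4 mm and start descending.

Request:
{"method": "play_rows", "body": {"fingers": [-1, -1, -1, -1], "dp": [[-0.006, 0, 0], [0, 0.03, 0], [0, 0.03, 0], [0, 0, 0]], "spin": [0, 0, 0, 0]}}

```text
t: 8.1
tool_pos: [0.6152, -0.1741, 0.0859]
tool_rot: [[1.0, -0.002, 0.003], [-0.003, 0.0, 1.0], [-0.002, -1.0, 0.0]]
wrist_force: [-0.3, -0.5, -0.0]
gripper_width: 0.0104
```

Request:
{"method": "play_rows", "body": {"fingers": [-1, -1, -1], "dp": [[0, 0.01, 0], [0, 0.006, 0], [0, 0, 0]], "spin": [0, 0, 0]}}

```text
t: 8.48
tool_pos: [0.6162, -0.1742, 0.0834]
tool_rot: [[1.0, 0.001, 0.003], [-0.003, -0.0, 1.0], [0.001, -1.0, -0.0]]
wrist_force: [-0.7, 1.5, 2.2]
gripper_width: 0.0106
```

Run:
```python
from h import *
s=status.read_state(); im=viewer.capture('wrist')
print(s['tool_pos'],s['wrist_force'])
cv2.imwrite('pics/w8c.png',cv2.resize(im[140:260,200:360,::-1],None,fx=5,fy=5,interpolation=cv2.INTER_CUBIC))
```

```text
[ 0.61615525 -0.17418519  0.08338995] [-0.74026948  1.49287574  2.22054007]
```

View pics/w8c.png

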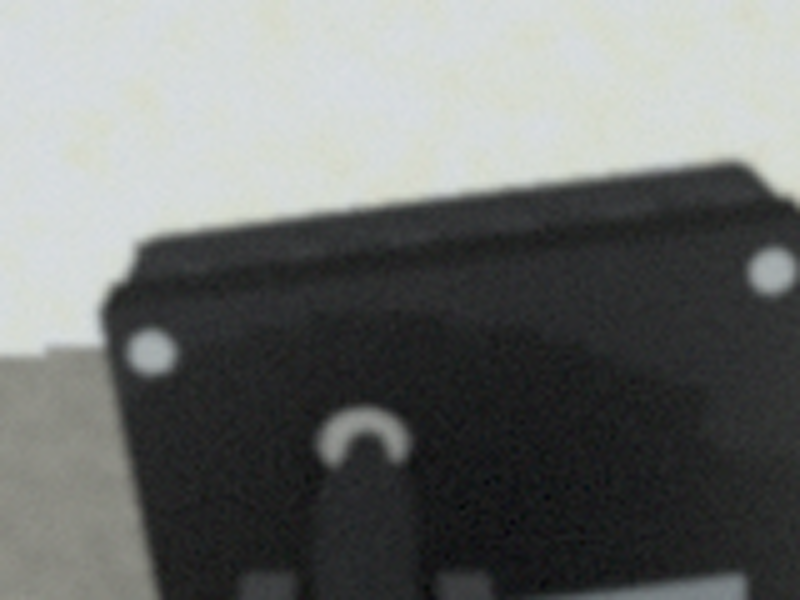

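The tip is on the button, centred, with the white ring visible around (365,435) in the crop. Force has started to rise, so I'll press on.

Request:
{"method": "play_rows", "body": {"fingers": [-1, -1, -1, -1], "dp": [[0, 0.008, 0], [0, 0.006, 0], [0, 0, 0], [0, 0, 0]], "spin": [0, 0, 0, 0]}}

```text
t: 9.02
tool_pos: [0.6165, -0.1742, 0.0815]
tool_rot: [[1.0, 0.001, 0.003], [-0.003, -0.001, 1.0], [0.001, -1.0, -0.001]]
wrist_force: [-3.0, 0.5, 9.9]
gripper_width: 0.0109
```

Request:
{"method": "play_rows", "body": {"fingers": [-1, -1, -1], "dp": [[0, 0.004, 0], [0, 0, 0], [0, 0, 0]], "spin": [0, 0, 0]}}

```text
t: 9.4
tool_pos: [0.6167, -0.1742, 0.0813]
tool_rot: [[1.0, 0.002, 0.004], [-0.004, -0.001, 1.0], [0.002, -1.0, -0.001]]
wrist_force: [-3.6, 0.4, 15.1]
gripper_width: 0.0102
```

Run:
```python
from h import *
s=status.read_state(); im=viewer.capture('wrist')
print(s['tool_pos'],s['wrist_force'])
cv2.imwrite('pics/w9c.png',cv2.resize(im[140:260,200:360,::-1],None,fx=5,fy=5,interpolation=cv2.INTER_CUBIC))
```

```text
[ 0.61666947 -0.17423424  0.08129492] [-3.58679174  0.44322079 15.09117072]
```

View pics/w9c.png

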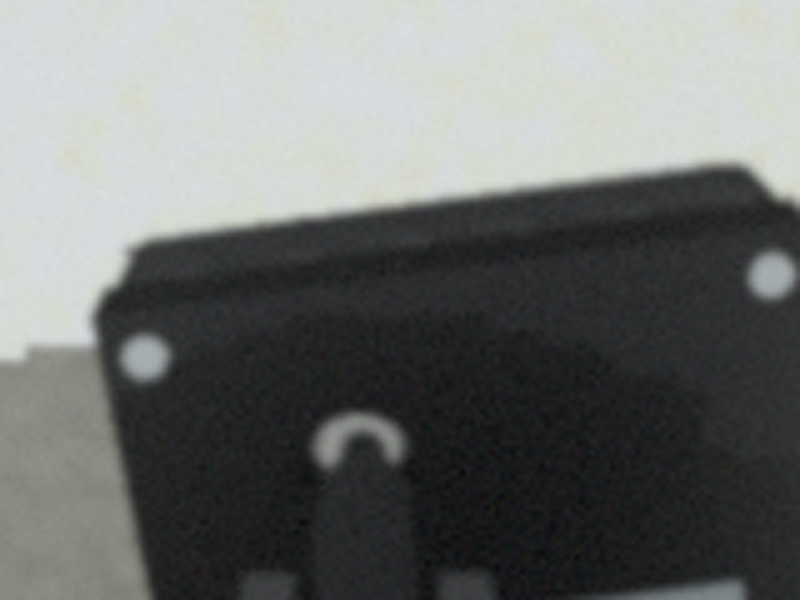

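Force went from 9.9 to 15.1 N with only 0.2 mm more travel, so the button is on its stop. I'll lift and return to the stand.

Request:
{"method": "play_rows", "body": {"fingers": [-1, -1, -1, -1, -1], "dp": [[0, -0.04, 0], [0, -0.08, 0], [0, -0.1, 0], [0, -0.04, 0], [0, 0, 0]], "spin": [0, 0, 0, 0, 0]}}

```text
t: 10.07
tool_pos: [0.6163, -0.1743, 0.1444]
tool_rot: [[1.0, 0.001, 0.004], [-0.004, -0.001, 1.0], [0.001, -1.0, -0.001]]
wrist_force: [-0.3, -0.5, -0.7]
gripper_width: 0.0107
```

Request:
{"method": "play_rows", "body": {"fingers": [-1, -1, -1, -1, -1], "dp": [[-0.15, 0, -0.045], [-0.17, 0, -0.055], [-0.18, 0, -0.055], [-0.18, 0, -0.055], [0, 0, 0]], "spin": [0, 0, 0, 0, 0]}}

```text
t: 10.7
tool_pos: [0.4413, -0.2276, 0.1423]
tool_rot: [[1.0, -0.005, 0.008], [-0.008, -0.0, 1.0], [-0.005, -1.0, -0.0]]
wrist_force: [1.1, 0.9, -1.0]
gripper_width: 0.0105
```

Request:
{"method": "play_rows", "body": {"fingers": [-1, -1, -1], "dp": [[0, 0, 0], [0, 0, 0], [0, 0, 0]], "spin": [0, 0, 0]}}

```text
t: 11.08
tool_pos: [0.4467, -0.2255, 0.1434]
tool_rot: [[1.0, 0.0, 0.002], [-0.002, 0.001, 1.0], [0.0, -1.0, 0.001]]
wrist_force: [0.0, -0.1, -0.2]
gripper_width: 0.0106
```

Run:
```python
from h import *
C=cal('wrist');s=status.read_state();p=s['tool_pos']; im=viewer.capture('wrist'); 
cv2.imwrite('pics/w10.png',cv2.resize(im[130:290,180:380,::-1],None,fx=4,fy=4,interpolation=cv2.INTER_CUBIC))
print('tip pred',proj('wrist',[p[0],p[1],p[2]-.0538],C),'foot',proj('wrist',[.4450,-.2272,.006],C),'mouth',proj('wrist',[.4450,-.2272,.04],C))
plan([.4446,-.2272,.11],0,5)
```

```text
tip pred [272.55348579 228.34658716] foot [270.59866238 193.42262151] mouth [270.37816742 205.88316103]
pos [ 0.4465 -0.2256  0.1434] yaw -0.12 F [-0.38  0.6  -0.05] w 0.0105 t 11.125
spin/row -0.006
[[-0.002, 0.027, -0.001], [-0.002, 0.027, -0.001], [-0.002, 0.027, -0.001], [-0.002, 0.027, -0.001], [-0.002, 0.027, -0.001]]
```

View pics/w10.png

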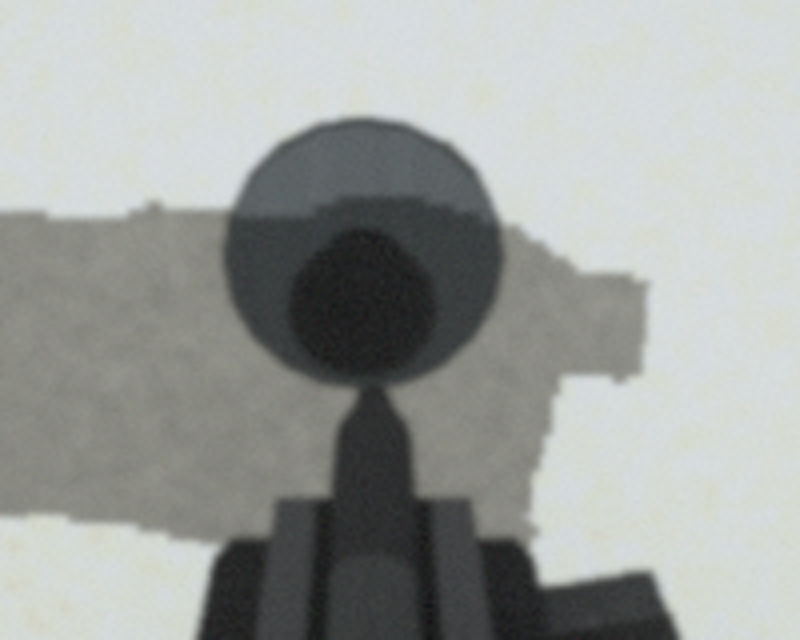

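Foot centre at (270.2,192.4) and mouth at (270.4,205.4) put the stand axis at about (0.445, −0.2269). I'll correct by about −1.6 mm in x and −1.3 mm in y, then go down.

Request:
{"method": "play_rows", "body": {"fingers": [-1, -1, -1, -1, -1], "dp": [[-0.006, 0.04, -0.006], [0, 0.08, 0], [0, 0.06, 0], [0, 0.04, 0], [0, 0, 0]], "spin": [0, 0, 0, 0, 0]}}

```text
t: 11.75
tool_pos: [0.4438, -0.2273, 0.0878]
tool_rot: [[1.0, -0.001, 0.003], [-0.003, 0.001, 1.0], [-0.001, -1.0, 0.001]]
wrist_force: [-0.0, 0.2, -1.1]
gripper_width: 0.0104
```

Request:
{"method": "play_rows", "body": {"fingers": [-1, -1, -1, -1, -1], "dp": [[0, 0.03, 0], [0, 0.03, 0], [0, 0.024, 0], [0, 0.014, 0], [0, 0, 0]], "spin": [0, 0, 0, 0, 0]}}

```text
t: 12.38
tool_pos: [0.4441, -0.2275, 0.0638]
tool_rot: [[1.0, -0.0, 0.003], [-0.003, 0.0, 1.0], [-0.0, -1.0, 0.0]]
wrist_force: [0.2, -0.0, 0.3]
gripper_width: 0.0101
```

Run:
```python
from h import *
plan([.4449,-.2268,.0625],0,5)
im=viewer.capture('wrist'); 
cv2.imwrite('pics/w11.png',im[:,:,::-1])
```

```text
pos [ 0.4441 -0.2275  0.0638] yaw -0.19 F [ 0.19 -0.02  0.25] w 0.0101 t 12.375
spin/row -0.01
[[0.001, 0.001, 0.001], [0.001, 0.001, 0.001], [0.001, 0.001, 0.001], [0.001, 0.001, 0.001], [0.001, 0.001, 0.001]]
```

View pics/w11.png

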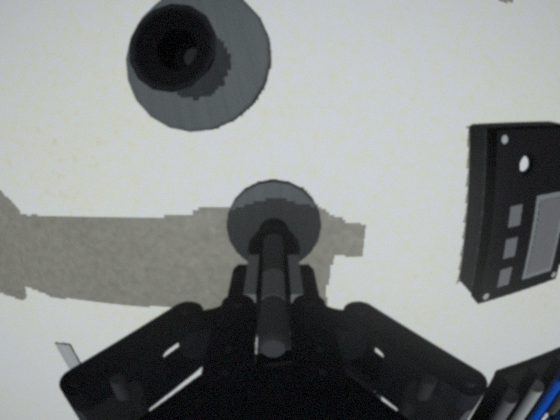

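The stylus is in the tube, upright, with no contact force. I'll lower 1 mm more and release.

Request:
{"method": "play_rows", "body": {"fingers": [-1, -1, -0.8, -0.5, 0], "dp": [[0, 0.004, 0], [0, 0, 0], [0, 0, 0], [0, 0, 0], [0, 0, 0]], "spin": [0, 0, 0, 0, 0]}}

```text
t: 13.05
tool_pos: [0.4443, -0.2276, 0.0631]
tool_rot: [[1.0, 0.0, 0.003], [-0.003, -0.0, 1.0], [0.0, -1.0, -0.0]]
wrist_force: [-0.0, 0.2, 0.5]
gripper_width: 0.0384
```

Request:
{"method": "play_rows", "body": {"fingers": [1, 1, 1, 1], "dp": [[0, 0, 0], [0, 0, 0], [0, 0, 0], [0, 0, 0]], "spin": [0, 0, 0, 0]}}

```text
t: 13.55
tool_pos: [0.4443, -0.2276, 0.0631]
tool_rot: [[1.0, 0.0, 0.003], [-0.003, -0.0, 1.0], [0.0, -1.0, -0.0]]
wrist_force: [0.3, -0.3, 0.3]
gripper_width: 0.0857
```

Run:
```python
from h import *
plan([.4449,-.2268,.17],0,5)
C=cal('wrist');im=viewer.capture('wrist'); 
cv2.imwrite('pics/w12.png',im[:,:,::-1])
print(proj('wrist',[.445,-.227,.1185],C))
```

```text
pos [ 0.4443 -0.2276  0.0631] yaw -0.19 F [ 0.28 -0.3   0.34] w 0.0857 t 13.55
spin/row -0.01
[[0.001, -0.086, 0.001], [0.001, -0.086, 0.001], [0.001, -0.086, 0.001], [0.001, -0.086, 0.001], [0.001, -0.086, 0.001]]
[274.64343836 345.51563308]
```

View pics/w12.png

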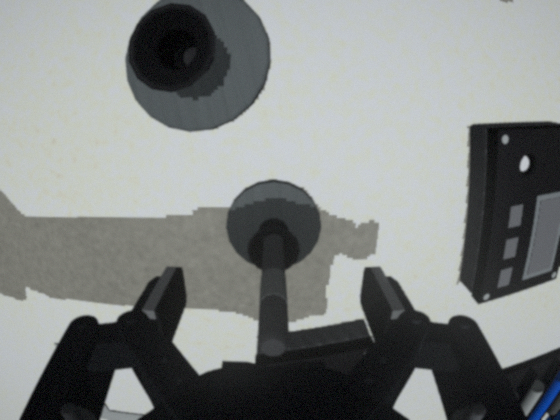

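The stylus stands free in its stand. I'll rise and move to view the plunger.

Request:
{"method": "play_rows", "body": {"fingers": [1, 1, 1, 1, 1], "dp": [[0, -0.08, 0], [0, -0.16, 0], [0, -0.18, 0], [0, -0.18, 0], [0, -0.1, 0]], "spin": [0, 0, 0, 0, 0]}}

```text
t: 14.22
tool_pos: [0.445, -0.2278, 0.2406]
tool_rot: [[1.0, 0.003, 0.003], [-0.003, -0.002, 1.0], [0.003, -1.0, -0.002]]
wrist_force: [0.2, -0.0, -0.4]
gripper_width: 0.0853
```

Request:
{"method": "play_rows", "body": {"fingers": [1, 1, 1, 1, 1], "dp": [[0.17, 0, 0.12], [0.18, 0, 0.13], [0.17, 0, 0.13], [0.17, 0, 0.13], [0, 0, 0]], "spin": [0, 0, 0, 0, 0]}}

```text
t: 14.85
tool_pos: [0.6194, -0.0958, 0.2376]
tool_rot: [[1.0, 0.001, -0.003], [0.003, 0.003, 1.0], [0.001, -1.0, 0.003]]
wrist_force: [-1.4, -0.7, -0.5]
gripper_width: 0.0855
```

Run:
```python
from h import *
import pickle
C=cal('wrist');im=viewer.capture('wrist'); pickle.dump(C,open('w13.pkl','wb'))
cv2.imwrite('pics/w13.png',im[:,:,::-1]); print(status.read_state()['tool_pos'])
print(proj('wrist',[.6165,-.0374,.05],C))
im=viewer.capture('side'); cv2.imwrite('pics/side13.png',im[:,:,::-1])
```

```text
[ 0.61781736 -0.09856683  0.23744684]
[269.66128973 122.42107929]
```

View pics/w13.png

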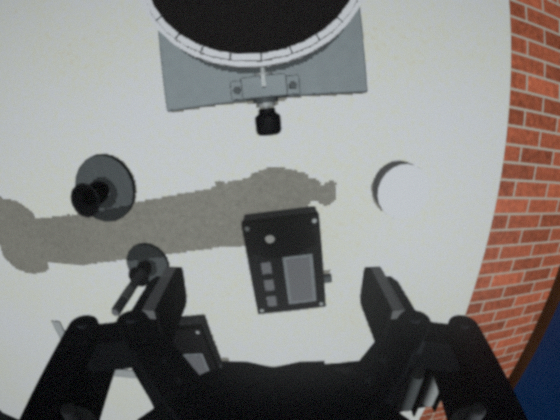

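View pics/side13.png

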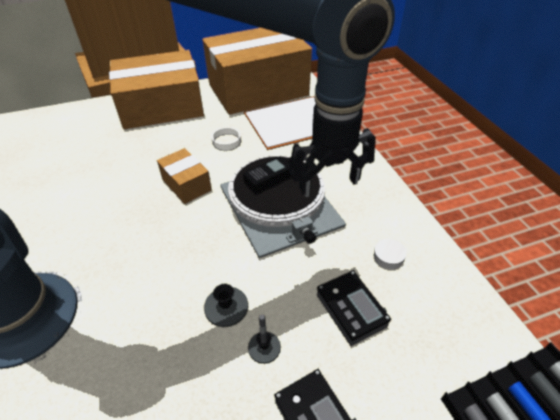

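The knob is at (268,122), as predicted. The base plate's front corners are at (168,110) and (366,93), and the stylus is upright in its stand. Next: measure the axis direction and knob centre.

Run:
```python
from h import *
import pickle
C=pickle.load(open('w13.pkl','rb')); im=cv2.imread('pics/w13.png')
cv2.imwrite('pics/w13c.png',cv2.resize(im[60:150,220:320],None,fx=6,fy=6,interpolation=cv2.INTER_CUBIC))
for z in(.0,.008,.012):
    a=onz('wrist',(168,110),z,C);b=onz('wrist',(366,93),z,C);d=b-a; print(z,a,b,np.linalg.norm(d),np.degrees(np.arctan2(d[1],d[0])))
```

```text
0.0 [ 0.49474263 -0.02311882  0.        ] [ 0.72941813 -0.00279918  0.        ] 0.23555355613496623 4.948676337660176
0.008 [ 0.49735633 -0.0228865   0.008     ] [ 0.72709497 -0.00299432  0.008     ] 0.23059822719583667 4.948676337660176
0.012 [ 0.49866318 -0.02277034  0.012     ] [ 0.72593339 -0.00309189  0.012     ] 0.22812056272627182 4.948676337660176
```

View pics/w13c.png

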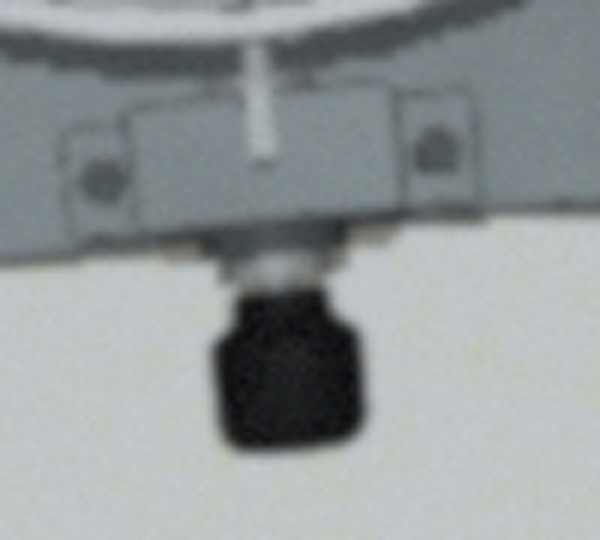

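Run:
```python
from h import *
import pickle
C=pickle.load(open('w13.pkl','rb'))
u=np.array([.0863,-.996]); e=np.array([.6122,-.0129])
for nm,uv in (("end",(291,447)),("back",(287,340)),("left",(214,395)),("right",(365,385)),("mid",(289.5,390))):
    p=onz('wrist',(220+uv[0]/6-.4,60+uv[1]/6-.4),.05,C); d=p[:2]-e
    print(nm,p,'out',d@u,'lat',d@[.996,.0863])
s=status.read_state();print(s['tool_pos'])
```

```text
end [ 0.61493562 -0.0493717   0.05      ] out 0.03656189487258433 lat -0.00042282875984160124
back [ 0.61424975 -0.03112247  0.05      ] out 0.018326477637189347 lat 0.00046895301111320853
left [ 0.60196114 -0.04044905  0.05      ] out 0.026555244713553985 lat -0.012575385760072734
right [ 0.62736758 -0.0387293   0.05      ] out 0.027034944170594877 lat 0.012877844241354516
mid [ 0.61467611 -0.03962911  0.05      ] out 0.026835883669078915 lat 0.0001594876959627489
[ 0.61689373 -0.10044774  0.23746442]
```

Request:
{"method": "play_rows", "body": {"fingers": [1, 1, 1, 1, 1], "dp": [[-0.01, 0, 0.08], [0, 0, 0.08], [0, 0.1, 0.082], [0, 0.18, 0], [0, 0.19, 0]], "spin": [0, 0, 0, -0.65, -0.65]}}

```text
t: 15.58
tool_pos: [0.615, -0.0386, 0.1206]
tool_rot: [[0.996, 0.003, -0.09], [0.09, -0.0, 0.996], [0.003, -1.0, -0.0]]
wrist_force: [-0.3, -0.1, -0.1]
gripper_width: 0.0855
```

Request:
{"method": "play_rows", "body": {"fingers": [1, 1, 1], "dp": [[0, 0, 0], [0, 0, 0], [0, 0, 0]], "spin": [0, 0, 0]}}

```text
t: 15.95
tool_pos: [0.6165, -0.0398, 0.1232]
tool_rot: [[0.996, 0.005, -0.087], [0.087, -0.0, 0.996], [0.004, -1.0, -0.001]]
wrist_force: [-0.4, 0.4, 0.2]
gripper_width: 0.0853
```

Run:
```python
from h import *
C=cal('wrist');im=viewer.capture('wrist')
cv2.imwrite('pics/w14.png',im[:,:,::-1])
print(proj('wrist',[.6144,-.0388,.05],C))
plan([.6145,-.0398,.029],4.95,5)
```

```text
[269.33267555 215.97098408]
pos [ 0.6162 -0.04    0.1229] yaw 4.98 F [-0.03  1.05 -0.1 ] w 0.0854 t 16.0
spin/row 0.002
[[-0.001, 0.075, 0.0], [-0.001, 0.075, 0.0], [-0.001, 0.075, 0.0], [-0.001, 0.075, 0.0], [-0.001, 0.075, 0.0]]
```

View pics/w14.png

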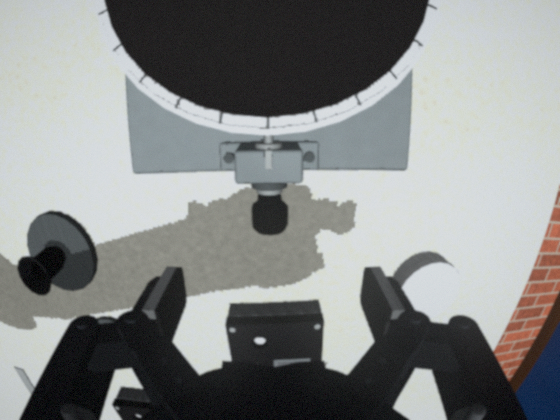

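The view is square to the plate and the knob is at (270,216), as predicted. I'll descend.

Request:
{"method": "play_rows", "body": {"fingers": [1, 1, 0.6, 0.3, 0.1], "dp": [[-0.006, 0.08, 0], [0, 0.12, 0], [0, 0.1, 0], [0, 0.074, 0], [0, 0, 0]], "spin": [0, 0, 0, 0, 0]}}

```text
t: 16.62
tool_pos: [0.6121, -0.0404, 0.0252]
tool_rot: [[0.996, -0.003, -0.087], [0.087, 0.0, 0.996], [-0.003, -1.0, 0.0]]
wrist_force: [0.6, -0.7, -0.1]
gripper_width: 0.0471
```

Run:
```python
from h import *
C=cal('wrist');im=viewer.capture('wrist')
cv2.imwrite('pics/w15.png',im[:,:,::-1])
print(proj('wrist',[.6144,-.0388,.05],C))
plan([.6145,-.0398,.029],4.95,5)
im=viewer.capture('side'); cv2.imwrite('pics/side15.png',cv2.resize(im[130:330,180:400,::-1],None,fx=3,fy=3,interpolation=cv2.INTER_CUBIC))
```

```text
[277.9300314 295.9594203]
pos [ 0.6131 -0.0402  0.0266] yaw 5.01 F [-0.3  -0.09  0.43] w 0.0467 t 16.675
spin/row 0.003
[[0.001, -0.002, 0.0], [0.001, -0.002, 0.0], [0.001, -0.002, 0.0], [0.001, -0.002, 0.0], [0.001, -0.002, 0.0]]
```

View pics/w15.png

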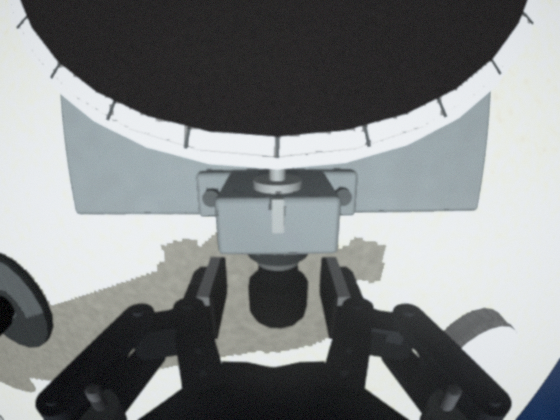

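View pics/side15.png

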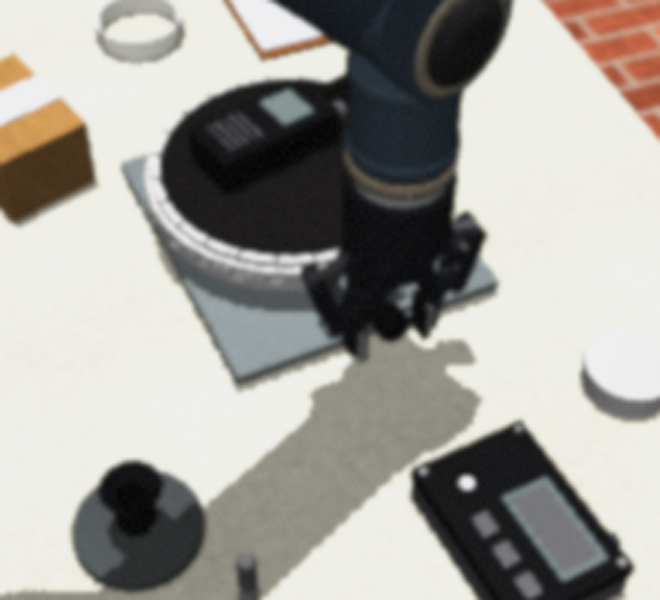

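The fingers straddle the knob (278,297), with the midplane at 273. I'll nudge +1.3 mm and close.

Request:
{"method": "play_rows", "body": {"fingers": [0.1, -0.2, -1, -1, -1], "dp": [[0.005, 0, 0], [0, 0, 0], [0, 0, 0], [0, 0, 0], [0, 0, 0]], "spin": [0, 0, 0, 0, 0]}}

```text
t: 17.35
tool_pos: [0.6143, -0.0404, 0.028]
tool_rot: [[0.996, -0.0, -0.087], [0.087, -0.001, 0.996], [-0.001, -1.0, -0.001]]
wrist_force: [-1.7, -0.3, 4.5]
gripper_width: 0.0239
```

Request:
{"method": "play_rows", "body": {"fingers": [-1, -1], "dp": [[0, 0, 0], [0, 0, 0]], "spin": [0, 0]}}

```text
t: 17.6
tool_pos: [0.6143, -0.0403, 0.028]
tool_rot: [[0.996, -0.001, -0.087], [0.087, -0.001, 0.996], [-0.001, -1.0, -0.001]]
wrist_force: [-2.0, -0.9, 4.8]
gripper_width: 0.0239
```

Run:
```python
from h import *
C=cal('wrist');im=viewer.capture('wrist')
cv2.imwrite('pics/w16.png',im[:,:,::-1])
s=status.read_state();print(s['tool_pos'],s['wrist_force'],s['gripper_width'])
```

```text
[ 0.6143363  -0.04037099  0.02799588] [-2.35635283 -0.49764265  4.84191037] 0.023524323898800506
```

View pics/w16.png

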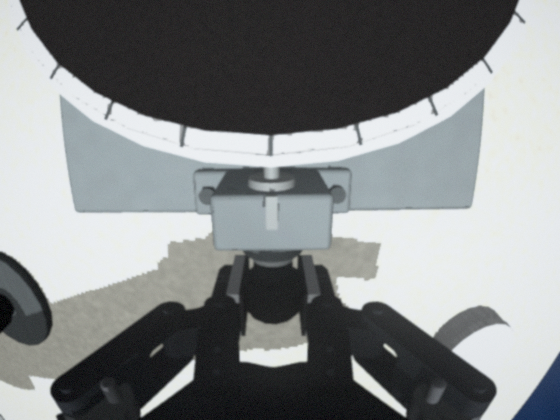

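Gripped at 23.7 mm, with about 5 N of light contact. I'll pull along −z (turntable −y).

Request:
{"method": "play_rows", "body": {"fingers": [-1, -1, -1, -1, -1], "dp": [[0, 0, -0.008], [0, 0, -0.01], [0, 0, -0.01], [0, 0, -0.01], [0, 0, -0.01]], "spin": [0, 0, 0, 0, 0]}}

```text
t: 18.27
tool_pos: [0.615, -0.0469, 0.028]
tool_rot: [[0.996, -0.001, -0.09], [0.09, 0.006, 0.996], [-0.0, -1.0, 0.006]]
wrist_force: [-4.2, 8.6, 5.9]
gripper_width: 0.024
```

Request:
{"method": "play_rows", "body": {"fingers": [-1, -1, -1, -1], "dp": [[0, 0, -0.006], [0, 0, 0], [0, 0, 0], [0, 0, 0]], "spin": [0, 0, 0, 0]}}

```text
t: 18.77
tool_pos: [0.6151, -0.0482, 0.028]
tool_rot: [[0.996, -0.001, -0.09], [0.09, 0.006, 0.996], [-0.0, -1.0, 0.006]]
wrist_force: [-3.3, 8.8, 5.9]
gripper_width: 0.0239
```

Run:
```python
from h import *
C=cal('wrist');im=viewer.capture('wrist')
cv2.imwrite('pics/w17.png',im[:,:,::-1])
s=status.read_state();p=s['tool_pos'];F=np.array(s['wrist_force']);z=np.array(s['tool_rot'])[:,2]
print(p,F,F@z,(np.array(p)-[.6143,-.0404,.028])@z)
```

```text
[ 0.61515221 -0.04821606  0.02800108] [-4.75047887  9.20827595  5.76360471] 9.632638065896122 -0.007860948113714615
```

View pics/w17.png

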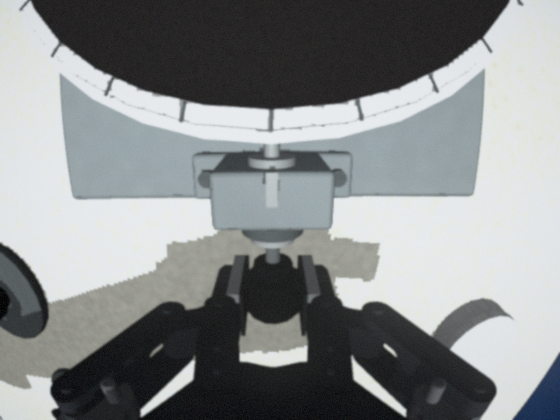

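Pulled 7.9 mm at 9.6 N and the knob follows the fingers. I'll pull on to the stop.

Request:
{"method": "play_rows", "body": {"fingers": [-1, -1, -1, -1, -1], "dp": [[0, 0, -0.008], [0, 0, -0.008], [0, 0, -0.004], [0, 0, 0], [0, 0, 0]], "spin": [0, 0, 0, 0, 0]}}

```text
t: 19.45
tool_pos: [0.6155, -0.0522, 0.028]
tool_rot: [[0.996, -0.001, -0.091], [0.091, 0.007, 0.996], [-0.0, -1.0, 0.007]]
wrist_force: [-4.5, 9.5, 5.5]
gripper_width: 0.024
```

Request:
{"method": "play_rows", "body": {"fingers": [-1, -1, -1, -1], "dp": [[0, 0, -0.008], [0, 0, 0], [0, 0, 0], [0, 0, 0]], "spin": [0, 0, 0, 0]}}

```text
t: 19.95
tool_pos: [0.6156, -0.0522, 0.028]
tool_rot: [[0.996, -0.001, -0.092], [0.092, 0.009, 0.996], [-0.0, -1.0, 0.009]]
wrist_force: [-4.5, 13.1, 6.1]
gripper_width: 0.0238
```

Request:
{"method": "play_rows", "body": {"fingers": [-1, -1, -1, -1], "dp": [[0, 0, -0.008], [0, 0, 0], [0, 0, 0], [0, 0, 0]], "spin": [0, 0, 0, 0]}}

```text
t: 20.45
tool_pos: [0.6156, -0.0522, 0.028]
tool_rot: [[0.996, -0.001, -0.093], [0.093, 0.011, 0.996], [0.0, -1.0, 0.012]]
wrist_force: [-4.0, 16.5, 5.4]
gripper_width: 0.0241
```

The position has stopped at 11.9 mm while the force rose from 9.5 to 16.5 N, so it is on the stop. Final visual check.

Run:
```python
from h import *
for n in('wrist','side','scene'):
    im=viewer.capture(n); cv2.imwrite(f'pics/{n}18.png',im[:,:,::-1])
    if n=='side': b=cv2.resize(im[150:390,180:400,::-1],(440,480),interpolation=cv2.INTER_CUBIC)
    if n=='wrist': a=cv2.resize(im[80:340,150:390,::-1],(360,390))
im=np.zeros((480,800,3),np.uint8); im[:390,:360]=a; im[:,360:]=b; cv2.imwrite('pics/fin.png',im)
s=status.read_state();print(s['t'],s['tool_pos'],s['wrist_force'],s['gripper_width'])
```

```text
20.6 [ 0.61553748 -0.05222602  0.02796363] [-5.26998549 15.33263972  4.30207148] 0.02385920428285061
```

View pics/fin.png

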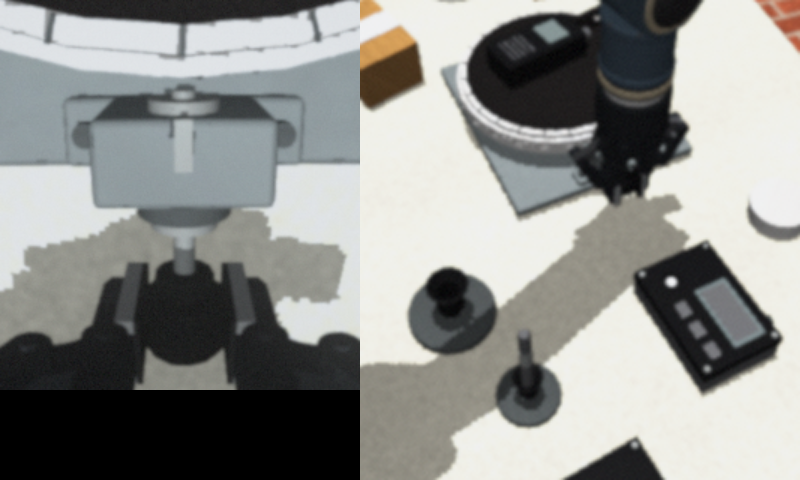

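View pics/scene18.png

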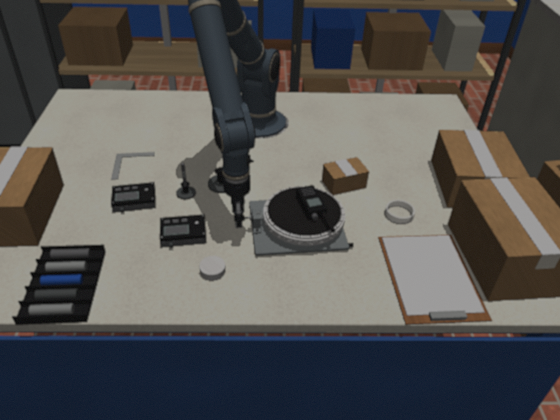

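The rod is exposed behind the knob, the rim tick is still centred over the bracket, the stylus stands upright, the button is up, and nothing else has moved. Handing in.

```bash
python3 -c "
from cell import job
print(job.job_done())"
```

```text
the job is handed in; nothing more can be done
None
```

The job is handed in after about 20.6 s of robot time, with the gripper still holding the index plunger back at its stop. I got no verdict back, so the results below are from my own checks.

- **Button:** I pressed the zero button on the readout farther to the robot's left with the stylus tip. Force rose from 9.9 to 15.1 N with only 0.2 mm more travel, so it was on its stop. The last side picture shows it up again.
- **Stylus:** It is back in the smaller stand and let go. The last pictures show it upright.
- **Plunger:** It moved 11.9 mm and then stopped, while the pull rose from 9.5 to 16.5 N (about 15 N at the last reading). The rod is visible behind the knob.
- **Everything else:** The rim tick is still lined up with the bracket. By eye, the radio, carton, tape roll and tin have not moved.

No check failed or disagreed. I could not read the plunger and button travel directly, so those come from the tool position, forces and pictures.

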